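# Sweep the offcuts off the cutting board

## Robot

A 7-joint arm with a two-finger parallel gripper is mounted at the origin on the work surface. World frame = base frame: x ahead of the robot, y to its left, z up, the work surface at z = 0. Lengths are in m, angles in rad, forces in N, time in s.
With the tool pointing down it reaches from about 0.4 to 0.925 m from the base axis. Payload 5.6 kg.
Tool frame: the origin (TCP) lies between the finger pads; the fingertips stand 19 mm ahead of it and the grasp point (between the pads) is the TCP; z points along the fingers, y is the line along which they close (so a half turn about z gives the same grasp; the last joint's range is limited). The gripper opens to 85 mm and grips with 20 to 120 N. Pads are 22 mm wide; open, the fingers measure 114 mm over their backs; the gripper's body (76 mm by 85 mm) begins 54 mm behind the grasp point. The pads swing forward as they close: fully open they stand 13 mm farther back than shut.
Start: joints at [-1.359, 0.468, -0.012, 1.603, 0.006, 1.071, -0.056], TCP at [0.164, 0.629, 0.25] pointing down, gripper open.
Joint ranges: [-2.53, 2.53], [-0.31, 2.02], [-1.57, 1.55], [0.28, 2.44], [-1.29, 4.43], [0.15, 1.84], [-2.92, 2.92]. Speed limits (rad/s): [2.57, 2.57, 3.14, 3.14, 3.14, 3.14, 3.14].

## Interface

Orientations are given as a 3x3 rotation matrix whose columns are the frame's x, y, z axes.
In Python, from plant import observe, capture, camera_model, hand_in gives the robot as it stands.
- The arm moves only by the tool carry_out, never from a script. Its argument "moves" is a list of rows, each an object with "gripper": the opening, from 0 (shut) to 1 (fully open); "travel": the shift along the tool's x, y, z in mm, a list of three; "yaw": the turn about the tool's z in rad. A call has 1 to 5 rows; each row is the pose to reach, as a shift and turn from the pose commanded when the call began, along the tool's axes at that moment; what a row does not reach only later rows make up. A row lasts 1/10 s, in which the tool goes at most 50 mm and 8.59 degrees, less where a joint would pass 70% of its speed; a pose out of reach is approached as far as the arm can. A call with a gripper value outside its range is refused whole. The fingers move at their own pace and stop on an object; the grip force is fixed at half the most. Time passes only in rows, so rows that repeat a pose let the fingers close. It gives the time, the measured TCP pose, the force, the opening and the grip force at its end, in the units of the state.
- observe(): the state, without advancing time (a new reading comes with each control period).
- capture(name): name is "scene" or "top" or "wrist"; returns the picture (400x640x3 uint8, red, green, blue); there is no depth.
- camera_model(name): a dict with "fx", "fy", "cx", "cy" (pixels), "k1" (the pictures are not rectified: a ray, as slopes to the right and down, at radius r is drawn at 1 + k1 r^2 times it, then the intrinsics apply), "R" (3x3) and "t" (3): a world point X has camera coordinates R X + t; the wrist camera has in their place "tool_from_camera" (4x4, takes a point from camera to tool coordinates, whose origin is the TCP and whose axes are the flange's). Camera axes: x right, y down, z forward; pixel columns grow to the right and rows downward; lengths in m; the calibration is good to about 2 mm. A picture is of the moment at which its call begins: read the wrist's pose just before it. camera_model takes no time and is no camera call.
- hand_in(): hands the job in; it is judged then, once.
The state is a dict: "time_s": time; "joints": joint angles; "qd": joint speeds; "tau": joint torques, N m; "position": TCP position; "ee_rot": TCP orientation; "wrist_force": force on the tool from outside, world axes, zero at the start; "moment": the same for the moment, N m; "opening": finger opening in m; "grasp_force": force on a finger pad.
Only numpy, scipy, OpenCV 4.12 (cv2) and the standard library are available. Lean on these libraries where they do the work, as an engineer would, in place of code of your own. Each camera call takes 0.05 s, during which the arm holds its last target. There are 200 camera calls.

## Task

With the fingers kept closed, sweep the three small light-wood offcuts (two square blocks and a short bar) along the cutting board and off its end into the open steel scrap tray. Do not pinch or pick any of them up, and leave the jar and the brass weight standing where they are on the board and everything else on the bench in its place.

Things in the scene. Friction and masses are not known exactly. Their poses are not given: they have to be found in the camera images.
- board: plain dark walnut cutting board, flat, held fixed between bench dogs (20 mm round pins, 22 mm high, along its two x edges). 290 mm (its x) by 280 mm (its y) by 36 mm thick, no rim; origin at the centre of its underside. Its x points away from the robot, turned up to 0.15 rad.
- board_top (a point): centre of the board's top, 36 mm above the bench. The five things on the board (offcuts, jar, weight) stand in any order, one to a lane, in five lanes along y, 56 mm apart in x; each is within 70 mm of the middle in y. A straight sweep along the board's y axis passes the others.
- tray: open rectangular scrap tray of bare steel, fixed on the bench against one of the board's two y ends (which one varies), at the board's yaw. 280 mm (x, along the board's end) by 140 mm (y), walls 28 mm high and 4 mm thick, so its rim is 8 mm below the board's top; 2 mm gap to the board. Origin at the centre of its underside, inner floor about 4 mm above it.
- case: closed flat black drill-bit case with grey latches, 260 x 130 x 32 mm, fixed against the board's other y end, in the mirrored place of the tray. Origin at the centre of its underside. Nothing belongs on it.
- block_a: raw light-wood offcut, a loose square block 30 x 30 mm, 22 mm high, 12 to 23 g, lying flat on the cutting board at the start. Origin at its centre (11 mm above the board's top). Sides within 0.3 rad of the board's axes.
- block_b: raw light-wood offcut, a loose square block 30 x 30 mm, 22 mm high, like the other, 12 to 23 g, lying flat on the cutting board at the start. Origin at its centre (11 mm above the board's top). Sides within 0.3 rad of the board's axes.
- strip: raw light-wood offcut, a loose short bar 50 mm long (its x) with a 20 x 20 mm section, 12 to 23 g, lying flat on the cutting board at the start. Origin at its centre (10 mm above the board's top). Its length lies across the direction of the sweep, within about 0.3 rad of the board's x axis.
- jar: small amber glass jar with a metal cap, 42 mm across, 50 mm high, 0.12 kg, standing loose on the board. Origin at the centre of its underside. Stays where it is.
- weight: brass weight with a knob on top, 40 mm across, 48 mm high, 0.38 kg, standing loose on the board. Origin at the centre of its underside. Stays where it is.
- glue: glue bottle, 70 mm across, 190 mm high, loose on the bench, near the robot on its right. Origin at the centre of its underside. Stays.
- screwdriver: screwdriver with a red handle, under 250 mm long, lying loose on the bench beyond the board, lengthways across the robot's view. Stays.
- sanding_block: cork sanding block 110 x 65 x 35 mm, loose on the bench on the left. Origin at the centre of its underside. Stays.
- mug: white mug, 80 mm across, 95 mm high, loose on the bench, near the robot on its left. Origin at the centre of its underside. Stays.
- tape: round tape measure, 70 mm across, 32 mm high, loose on the bench beyond the board. Origin at the centre of its underside. Stays.
There are look-alikes about, which are no part of the job. Leave any black or turquoise look-alike of the block_b alone.

How it is judged:
At the end, for the whole second after the job is handed in: The centres of all three offcuts are inside the tray's walls and less than 42 mm above the bench (off the board), at rest; jar and weight upright and within 15 mm, the other loose things within 20 mm, of where they stood (x of block_a in the frame of tray between -0.132 and 0.132 m and y of block_a in the frame of tray between -0.066 and 0.066 m and height (world z) of each of block_a, block_b, strip below 0.042 m and linear speed of each of block_a, block_b, strip below 0.02 m/s and x of block_b in the frame of tray between -0.132 and 0.132 m and y of block_b in the frame of tray between -0.066 and 0.066 m and x of strip in the frame of tray between -0.132 and 0.132 m and y of strip in the frame of tray between -0.066 and 0.066 m and distance of each of jar, weight from where it was at the start of the episode below 0.015 m and distance of each of glue, screwdriver, sanding_block, mug, tape from where it was at the start of the episode below 0.02 m and angle between each of jar, weight's own z axis and vertical below 0.2 rad); the robot touches nothing.
It fails at once if an offcut is lifted (its centre more than about 20 mm above where it lay on the board) (height (world z) of any of block_a, block_b, strip above 0.068 m).
It fails at once if an offcut on the board is taken between the fingers ((horizontal distance between the grasp point and block_a below 0.012 m and z of the grasp point in the frame of board below 0.075 m and height (world z) of block_a above 0.043 m and contact force between the fingers and block_a above 1 N) or (horizontal distance between the grasp point and block_b below 0.012 m and z of the grasp point in the frame of board below 0.075 m and height (world z) of block_b above 0.043 m and contact force between the fingers and block_b above 1 N) or (horizontal distance between the grasp point and strip below 0.012 m and z of the grasp point in the frame of board below 0.075 m and height (world z) of strip above 0.043 m and contact force between the fingers and strip above 1 N)).
It fails at once if the jar or the weight on the board is pushed more than 15 mm, lifted or tipped over (distance of any of jar, weight from where it was at the start of the episode above 0.015 m or angle between any of jar, weight's own z axis and vertical above 0.5 rad).
It fails at once if something else on the bench is pushed more than 20 mm (distance of any of glue, screwdriver, sanding_block, mug, tape from where it was at the start of the episode above 0.02 m).
It also fails if it takes over 58 s, if anything falls off the work surface, if the arm or the gripper's body presses on something with over 40 N, if the wrist force passes 120 N, or if a joint passes its speed limit or range.

## Working session

There is one attempt and no reset: what is moved stays moved. The work goes in short steps, Python scripts to look and compute and a tool call to move; the robot and the scene stay as the last step left them, time stands still between calls to the robot, and variables do not carry over. Pictures are saved under pics/ and viewed, at most 10 in all, crops included, and the job is handed in when it is done.

Besides the shell and the picture viewer there is one more tool, called after "Request:" as a command line: name --argument value ..., lists and objects as JSON in quotes. carry_out: Moves the arm, as the interface text tells. Its arguments: {"type":"object","properties":{"moves":{"type":"array","items":{"type":"object","properties":{"gripper":{"type":"number"},"travel":{"type":"array","items":{"type":"number"}},"yaw":{"type":"number"}}}}},"required":["moves"]}

```bash
mkdir -p pics
cat > h.py <<'E'
import numpy as np, cv2
from plant import observe, capture, camera_model, hand_in
def save(n,im): cv2.imwrite('pics/'+n+'.png',im[:,:,::-1])
def ray(name,uv):
    m=camera_model(name); d=np.array([(uv[0]-m['cx'])/m['fx'],(uv[1]-m['cy'])/m['fy']]); s=d.copy()
    for _ in range(20): s=d/(1+m['k1']*(s@s))
    R=np.array(m['R']);t=np.array(m['t']); return -R.T@t, R.T@np.array([s[0],s[1],1])
def onz(name,uv,z):
    o,d=ray(name,uv); return o+d*(z-o[2])/d[2]
def tri(a,ua,b,ub):
    o1,d1=ray(a,ua);o2,d2=ray(b,ub)
    k=np.linalg.lstsq(np.c_[d1,-d2],o2-o1,rcond=None)[0]
    p,q=o1+k[0]*d1,o2+k[1]*d2; return (p+q)/2,np.linalg.norm(p-q)
E
python3 - <<'E'
from h import *
for n in('top','scene'): im=capture(n); np.save(n,im); save(n+'1',im)
s=observe(); print(s['time_s'],s['position'],s['ee_rot'],s['opening'])
for n in('top','scene'): m=camera_model(n); print(n,-np.array(m['R']).T@np.array(m['t']),m['fx'])
E
```

```text
0.1 [0.16380605 0.62852589 0.24938394] [[-9.67685602e-01  2.52159640e-01 -3.01037430e-04]
 [ 2.52159793e-01  9.67684260e-01 -1.61596150e-03]
 [-1.16171088e-04 -1.63965221e-03 -9.99998649e-01]] 0.08526946247696862
top [0.28322837 0.04836638 1.55077201] 438.5471497018304
scene [1.50102301 0.50461851 0.77492046] 433.58656886252135
```

View pics/top1.png

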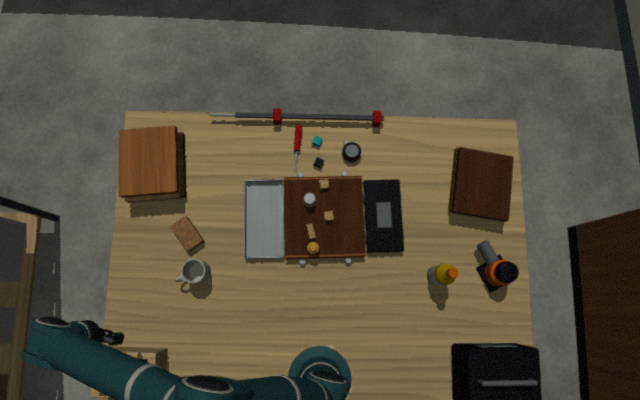

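View pics/scene1.png

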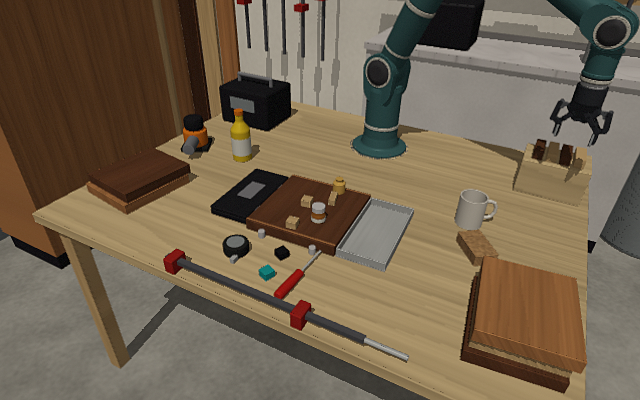

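The top view has up = +x and left = +y. It shows the tray at (264,219) on the +y end of the board and the case at (384,215). The blocks are at (324,184) and (328,216), the strip at (310,231), the jar at (309,200) and the weight at (313,248). The scene view shows the same objects around (310,212).

Run:
```python
from h import *
def blobs(im,box,lo,hi,amin):
    x0,y0,x1,y1=box; hsv=cv2.cvtColor(im,cv2.COLOR_RGB2HSV)[y0:y1,x0:x1]
    m=cv2.inRange(hsv,lo,hi); n,l,s,c=cv2.connectedComponentsWithStats(m); out=[]
    for i in range(1,n):
        if s[i,4]>=amin:
            p=np.argwhere(l==i)[:,::-1].astype(np.float32)+[x0,y0]
            out.append((c[i]+[x0,y0],s[i],cv2.minAreaRect(p.astype(np.float32))))
    return out
T=np.load('top.npy');S=np.load('scene.npy')
for p in [(324,184),(328,216),(310,231),(309,200),(313,248),(345,240),(264,219)]: print(p,cv2.cvtColor(T[p[1]:p[1]+1,p[0]:p[0]+1],cv2.COLOR_RGB2HSV)[0,0])
for b in blobs(T,(286,178,364,257),(8,60,130),(30,190,255),15): print('T',b[0].round(1),b[1],onz('top',b[0],.058).round(4),b[2])
for b in blobs(S,(255,178,365,245),(8,60,130),(30,190,255),10): print('S',b[0].round(1),b[1])
a=cv2.resize(T[165:275,235:410],None,fx=4,fy=4,interpolation=cv2.INTER_CUBIC); save('tc',a)
a=cv2.resize(S[165:275,205:420],None,fx=3.5,fy=3.5,interpolation=cv2.INTER_CUBIC); save('sc',a)
```

```text
(324, 184) [ 18 117 135]
(328, 216) [ 17 118 134]
(310, 231) [ 18 127 130]
(309, 200) [ 60   4 145]
(313, 248) [ 20 178 146]
(345, 240) [ 13 182  59]
(264, 219) [ 80   6 125]
T [323.7 182.6] [34  2  8  7 41] [ 0.6656 -0.0073  0.058 ] ((323.5, 183.0), (6.0, 7.0), 90.0)
T [328.  214.8] [39 34  7  7 32] [ 0.5513 -0.0234  0.058 ] ((328.0, 215.0), (6.0, 6.0), 90.0)
T [312.5 245.9] [22 65 10  8 52] [0.4424 0.0283 0.058 ] ((312.6000061035156, 245.80001831054688), (8.049844741821289, 7.155416965484619), 26.56505012512207)
S [343.1 184.9] [ 54   0  56  28 533]
S [305.7 200.7] [46 17 12 13 95]
S [291.1 221.9] [ 31  38  13  13 105]
S [276.5 226.8] [17 47 10  4 10]
S [292.5 231.8] [33 52 10  4 10]
S [269.3 240.7] [  0  54  40  13 241]
S [308.5 236.8] [49 57 10  4 10]
S [324.  241.6] [60 61 19  6 19]
```

View pics/tc.png

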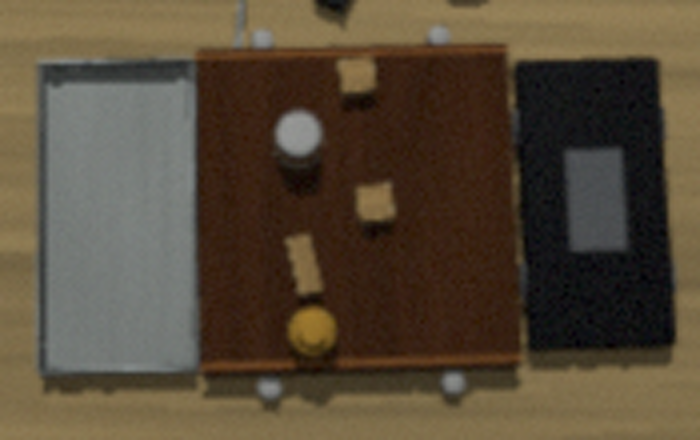

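View pics/sc.png

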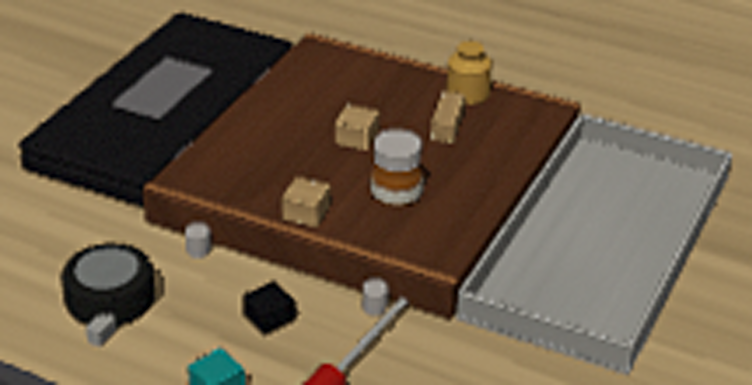

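Both crops show the five objects clearly. Top crop pixels: far block (357,76), middle block (376,202), strip (304,264), jar cap (298,133), weight (312,330). Board corners are roughly (197,52), (506,46), (520,360) and (203,370).

Run:
```python
from h import *
t=lambda u,v:(u/4+235-.375,v/4+165-.375); s=lambda u,v:(u/3.5+205-.36,v/3.5+165-.36)
P={}
C=[onz('top',t(*p),.036) for p in [(197,50),(506,46),(520,362),(203,368)]]
for c in C: print('corner',c.round(4))
ctr=sum(C)/4; X=(C[0]+C[1]-C[2]-C[3]); yaw=np.arctan2(X[1],X[0]); Yv=C[0]+C[3]-C[1]-C[2]; print('ctr',ctr,'yaw',yaw,np.arctan2(-Yv[0],Yv[1]))
for a,b in((0,1),(1,2),(2,3),(3,0)): print(np.linalg.norm(C[a]-C[b]))
R=np.array([[np.cos(yaw),-np.sin(yaw)],[np.sin(yaw),np.cos(yaw)]])
for n,u,v,z in [('blkF',(356,74),(308,189),.058),('blkM',(375,200),(359,115),.058),('strip',(304,262),(450,106),.056),('jar',(298,132),(399,140),.086),('weight',(312,326),(470,46),.084)]:
    p,e=tri('top',t(*u),'scene',s(*v)); q=onz('top',t(*u),z); print(n,p.round(4),round(e,4),q.round(4),'board',(R.T@(q-ctr)[:2]).round(4))
st=observe();print(st['joints'])
m=camera_model('wrist');print(m)
```

```text
corner [0.6885 0.1343 0.036 ]
corner [ 0.6982 -0.1419  0.036 ]
corner [ 0.4158 -0.1528  0.036 ]
corner [0.406  0.1209 0.036 ]
ctr [ 0.55211979 -0.00985465  0.036     ] yaw 0.04296292725386261 0.03532082281619415
0.2763972590932674
0.2825645987045123
0.27382501214467636
0.28279761878681636
blkF [ 0.6634 -0.0064  0.0585] 0.001 [ 0.6638 -0.0069  0.058 ] board [ 0.1117 -0.0019]
blkM [ 0.551  -0.0233  0.0592] 0.0028 [ 0.5518 -0.0247  0.058 ] board [-0.0009 -0.0148]
strip [0.4963 0.0369 0.0565] 0.0025 [0.4969 0.0358 0.056 ] board [-0.0533  0.048 ]
jar [0.604  0.0437 0.0871] 0.0013 [0.6045 0.0431 0.086 ] board [0.0546 0.0507]
weight [0.4387 0.0285 0.0846] 0.0004 [0.4389 0.0284 0.084 ] board [-0.1115  0.043 ]
[-1.3589447   0.468346   -0.01160479  1.60356217  0.00599975  1.07136271
 -0.05629734]
{'fx': 354.7516091811, 'fy': 354.7516091811, 'cx': 325.54158850139635, 'cy': 201.3953367156243, 'k1': -0.0029706461600451503, 'tool_from_camera': array([[ 2.91270395e-04, -9.59329926e-01, -2.82287103e-01,
         7.21313897e-02],
       [ 9.99999396e-01, -1.96774835e-05,  1.09869496e-03,
         3.09540938e-04],
       [-1.05956566e-03, -2.82287253e-01,  9.59329341e-01,
        -1.24037682e-01],
       [ 0.00000000e+00,  0.00000000e+00,  0.00000000e+00,
         1.00000000e+00]])}
```

Request:
carry_out --moves '[{"gripper": 0,"travel": [-34,-36,0],"yaw": 0.13},{"gripper": 0,"travel": [-68,-72,0],"yaw": 0.26},{"gripper": 0,"travel": [-102,-108,0],"yaw": 0.39},{"gripper": 0,"travel": [-136,-144,0],"yaw": 0.52},{"gripper": 0,"travel": [-170,-180,0],"yaw": 0.64}]'

```text
time_s: 0.6
position: [0.2836, 0.4099, 0.25]
ee_rot: [[-0.622, 0.783, -0.0], [0.783, 0.622, -0.0], [-0.0, -0.0, -1.0]]
wrist_force: [0.2, -0.1, 0.6]
opening: 0.0118
grasp_force: 0.0
```

```bash
cat >> h.py <<'E'
def togo(x,y,z,ang):
    s=observe(); R=np.array(s['ee_rot']); d=R.T@(np.array([x,y,z])-s['position'])
    a=np.arctan2(R[1,0],R[0,0]); w=(a-ang+np.pi)%(2*np.pi)-np.pi
    print('t',round(s['time_s'],2),'pos',np.round(s['position'],4),'toolx ang',round(a,4),'travel',(d*1000).round(1),'yaw',round(w,4),'F',np.round(s['wrist_force'],1),'open',round(s['opening'],4))
E
python3 -c "
from h import *
togo(.57,-.1,.25,1.61)"
```

```text
t 0.6 pos [0.2836 0.4099 0.25  ] toolx ang 2.2416 travel [-5.775e+02 -9.260e+01  1.000e-01] yaw 0.6316 F [ 0.2 -0.1  0.6] open 0.0118
```

Request:
carry_out --moves '[{"gripper": 0,"travel": [-49,-8,0],"yaw": 0.12},{"gripper": 0,"travel": [-98,-16,0],"yaw": 0.24},{"gripper": 0,"travel": [-147,-24,0],"yaw": 0.36},{"gripper": 0,"travel": [-196,-32,0],"yaw": 0.48},{"gripper": 0,"travel": [-240,-40,0],"yaw": 0.63}]'

```text
time_s: 1.1
position: [0.4026, 0.1974, 0.2503]
ee_rot: [[-0.04, 0.999, 0.0], [0.999, 0.04, 0.0], [0.0, 0.0, -1.0]]
wrist_force: [0.9, 0.2, 0.4]
opening: -0.0001
grasp_force: 0.0
```

```bash
python3 -c "
from h import *
togo(.57,-.1,.25,1.61)"
```

```text
t 1.1 pos [0.4026 0.1974 0.2503] toolx ang 1.6104 travel [-3.038e+02  1.555e+02  3.000e-01] yaw 0.0004 F [0.9 0.2 0.4] open -0.0001
```

Request:
carry_out --moves '[{"gripper": 0,"travel": [-44,22,0],"yaw": 0},{"gripper": 0,"travel": [-88,44,0],"yaw": 0},{"gripper": 0,"travel": [-132,66,0],"yaw": 0},{"gripper": 0,"travel": [-176,88,0],"yaw": 0},{"gripper": 0,"travel": [-220,110,0],"yaw": 0}]'

```text
time_s: 1.6
position: [0.5224, -0.0167, 0.2502]
ee_rot: [[-0.046, 0.999, -0.0], [0.999, 0.046, 0.0], [0.0, 0.0, -1.0]]
wrist_force: [0.3, 1.0, 0.3]
opening: 0.0
grasp_force: 0.0
```

Request:
carry_out --moves '[{"gripper": 0,"travel": [-42,22,0],"yaw": 0},{"gripper": 0,"travel": [-80,45,0],"yaw": 0},{"gripper": 0,"travel": [-80,45,0],"yaw": 0},{"gripper": 0,"travel": [-80,45,0],"yaw": 0}]'

```text
time_s: 2.0
position: [0.5702, -0.0938, 0.2495]
ee_rot: [[-0.044, 0.999, -0.002], [0.999, 0.044, -0.0], [-0.0, -0.002, -1.0]]
wrist_force: [-0.5, 0.7, -0.6]
opening: 0.0002
grasp_force: 0.0
```

Run:
```python
from h import *
togo(.57,-.1,.25,1.61)
s=observe(); im=capture('wrist'); np.savez('w1',im=im,R=s['ee_rot'],p=s['position']); save('w1',im); print(s['joints'])
```

```text
t 2.0 pos [ 0.5702 -0.0938  0.2495] toolx ang 1.6143 travel [-6.2 -0.5 -0.4] yaw 0.0043 F [-0.5  0.7 -0.6] open 0.0002
[-0.37626383  0.38224297  0.61456178  1.81629509 -0.25375987  1.02394882
  0.38137007]
```

View pics/w1.png

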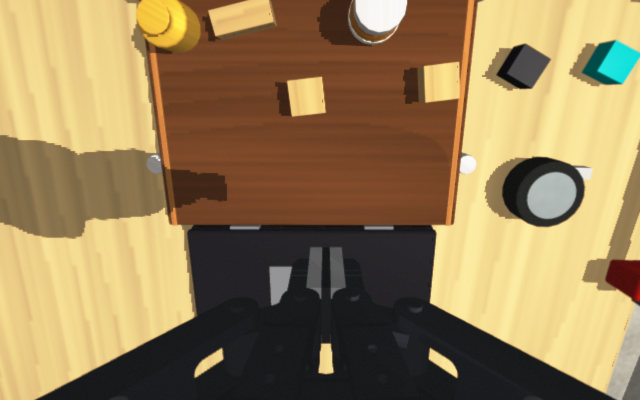

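The wrist view has up = +y and right = +x. Blocks are at (305,97) and (440,82), the strip at (241,17), the weight at (165,22) and the jar at (378,10). The board's near edge runs from (170,223) to (454,223).

Run:
```python
from h import *
d=np.load('w1.npz'); m=camera_model('wrist'); Tc=m['tool_from_camera']; im=d['im']
def w(u,v,z):
    k=np.array([(u-m['cx'])/m['fx'],(v-m['cy'])/m['fy']]); s=k.copy()
    for _ in range(10): s=k/(1+m['k1']*s@s)
    r=d['R']@(Tc[:3,:3]@np.array([s[0],s[1],1])); o=d['p']+d['R']@Tc[:3,3]; return (o+r*(z-o[2])/r[2])[:2]
A,B=w(170,224,.036),w(454,224,.036); print('near',A,B,np.linalg.norm(A-B),'yaw',np.arctan2(*(B-A)[::-1]))
for e in [((150,50),(168,205)),((474,3),(456,205))]:
    a,b=w(*e[0],.036),w(*e[1],.036); v=a-b; print('edge yaw',np.arctan2(-v[0],v[1]))
hsv=cv2.cvtColor(im,cv2.COLOR_RGB2HSV); mk=cv2.inRange(hsv,(15,50,170),(28,170,255)); mk[:,:180]=0; mk[:,462:]=0; mk[130:]=0; mk[:40,330:420]=0
P=np.array([[np.cos(.042),-np.sin(.042)],[np.sin(.042),np.cos(.042)]])
mid=(A+B)/2+P@[0,.14]; print('board ctr',mid)
for c in cv2.findContours(mk,0,2)[0]:
    if cv2.contourArea(c)<300: continue
    r=cv2.minAreaRect(c); bx=cv2.boxPoints(r); q=np.array([w(*p,.058) for p in bx]); e=q[1]-q[0];f=q[2]-q[1]
    print(r,q.mean(0),'sides',np.linalg.norm(e),np.linalg.norm(f),'ang',np.arctan2(e[1],e[0]),'board',P.T@(q.mean(0)-mid))
```

```text
near [ 0.41475789 -0.1514381 ] [ 0.70165801 -0.13872394] 0.2871816947897021 yaw 0.044286666187446144
edge yaw 0.03044893413060681
edge yaw 0.06151504298880078
board ctr [ 0.55232968 -0.00520449]
((306.2106018066406, 96.2547378540039), (36.6172981262207, 34.98897933959961), 83.1572265625) [ 0.5501117  -0.02176461] sides 0.029482221500397487 0.029890302097555558 ang 0.1564977270040381 board [-0.00291134 -0.01645239]
((442.01751708984375, 81.78015899658203), (38.487403869628906, 36.366539001464844), 86.42366790771484) [ 0.66428352 -0.00501873] sides 0.030090107544795096 0.03116074166677499 ang 0.10313221474675391 board [ 0.11186291 -0.00451509]
((240.89273071289062, 15.336902618408203), (27.390522003173828, 61.8715934753418), 76.32869720458984) [0.49571737 0.03845634] sides 0.049749703502098 0.01965572400513225 ang 0.25427691922460754 board [-0.05472917  0.04599934]
```

```bash
python3 -c "
from h import *
togo(.552,-.082,.064,1.6137)"
```

```text
t 2.05 pos [ 0.57   -0.0923  0.2496] toolx ang 1.6167 travel [ 11.  -17.2 185.6] yaw 0.003 F [ 0.2  0.2 -0.5] open 0.0003
```

Request:
carry_out --moves '[{"gripper": 0,"travel": [11,-17,40],"yaw": 0.003},{"gripper": 0,"travel": [11,-17,85],"yaw": 0.003},{"gripper": 0,"travel": [11,-17,130],"yaw": 0.003},{"gripper": 0,"travel": [11,-17,165],"yaw": 0.003},{"gripper": 0,"travel": [11,-17,186],"yaw": 0.003}]'

```text
time_s: 2.55
position: [0.5509, -0.0798, 0.0616]
ee_rot: [[-0.046, 0.999, -0.004], [0.999, 0.046, 0.002], [0.002, -0.004, -1.0]]
wrist_force: [-0.5, -0.5, -0.5]
opening: 0.0001
grasp_force: 0.0
```

Request:
carry_out --moves '[{"gripper": 0,"travel": [0,0,0],"yaw": 0},{"gripper": 0,"travel": [0,0,0],"yaw": 0}]'

```text
time_s: 2.75
position: [0.5531, -0.0814, 0.0648]
ee_rot: [[-0.045, 0.999, -0.0], [0.999, 0.045, 0.001], [0.001, -0.0, -1.0]]
wrist_force: [-0.6, -0.3, -0.5]
opening: -0.0001
grasp_force: 0.0
```

```bash
python3 -c "
from h import *
togo(.543,.163,.064,1.6137)"
```

```text
t 2.75 pos [ 0.5531 -0.0814  0.0648] toolx ang 1.6155 travel [244.6   0.9   0.9] yaw 0.0018 F [-0.6 -0.3 -0.5] open -0.0001
```

Request:
carry_out --moves '[{"gripper": 0,"travel": [15,0,0],"yaw": 0},{"gripper": 0,"travel": [33,0,0],"yaw": 0},{"gripper": 0,"travel": [51,0,0],"yaw": 0},{"gripper": 0,"travel": [69,0,0],"yaw": 0},{"gripper": 0,"travel": [87,0,0],"yaw": 0}]'

```text
time_s: 3.25
position: [0.5501, 0.0068, 0.066]
ee_rot: [[-0.044, 0.999, 0.003], [0.999, 0.044, 0.001], [0.001, 0.003, -1.0]]
wrist_force: [-0.5, -0.1, 0.2]
opening: -0.0002
grasp_force: 0.0
```

Request:
carry_out --moves '[{"gripper": 0,"travel": [18,0,0],"yaw": 0},{"gripper": 0,"travel": [36,0,0],"yaw": 0},{"gripper": 0,"travel": [54,0,0],"yaw": 0},{"gripper": 0,"travel": [72,0,0],"yaw": 0},{"gripper": 0,"travel": [90,0,0],"yaw": 0}]'

```text
time_s: 3.75
position: [0.5459, 0.0969, 0.0661]
ee_rot: [[-0.044, 0.999, 0.003], [0.999, 0.044, 0.002], [0.002, 0.003, -1.0]]
wrist_force: [0.2, -0.8, -0.3]
opening: 0.0
grasp_force: 0.1
```

Request:
carry_out --moves '[{"gripper": 0,"travel": [17,0,0],"yaw": 0},{"gripper": 0,"travel": [34,0,0],"yaw": 0},{"gripper": 0,"travel": [51,0,0],"yaw": 0},{"gripper": 0,"travel": [68,0,0],"yaw": 0},{"gripper": 0,"travel": [68,0,0],"yaw": 0}]'

```text
time_s: 4.25
position: [0.5423, 0.1662, 0.0648]
ee_rot: [[-0.048, 0.999, 0.001], [0.999, 0.048, 0.002], [0.002, 0.001, -1.0]]
wrist_force: [-0.3, -0.1, 0.1]
opening: -0.0
grasp_force: 0.0
```

Run:
```python
from h import *
togo(.6696,-.079,.15,1.6137)
im=capture('top'); save('t2',cv2.resize(im[165:275,235:410],None,fx=4,fy=4,interpolation=cv2.INTER_CUBIC))
a=capture('scene'); save('s2',cv2.resize(a[150:275,205:420],None,fx=3.5,fy=3.5,interpolation=cv2.INTER_CUBIC))
```

```text
t 4.25 pos [0.5423 0.1662 0.0648] toolx ang 1.6188 travel [-250.9  115.5  -85.6] yaw 0.0051 F [-0.3 -0.1  0.1] open -0.0
```

View pics/s2.png

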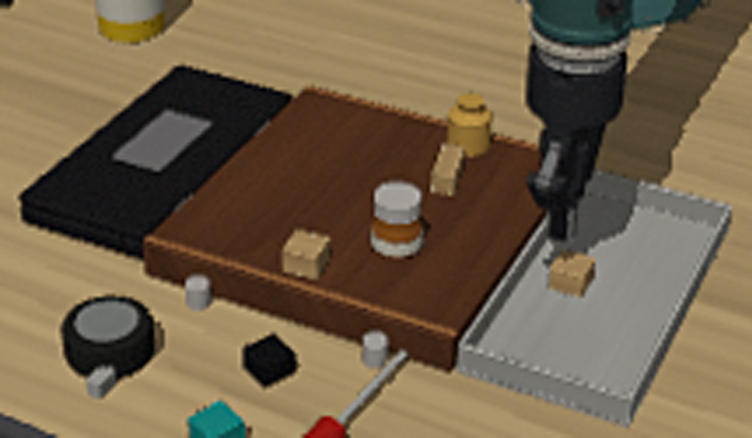

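The scene view shows the first block lying in the tray at (571,273), with everything else still in place. Next I'll raise the tool and move to the far block's lane.

Request:
carry_out --moves '[{"gripper": 0,"travel": [0,0,-45],"yaw": 0.003},{"gripper": 0,"travel": [0,0,-85],"yaw": 0.003},{"gripper": 0,"travel": [-40,19,-85],"yaw": 0.003},{"gripper": 0,"travel": [-80,38,-85],"yaw": 0.003},{"gripper": 0,"travel": [-120,57,-85],"yaw": 0.003}]'

```text
time_s: 4.85
position: [0.6052, 0.0423, 0.15]
ee_rot: [[-0.039, 0.999, 0.001], [0.999, 0.039, -0.0], [-0.0, 0.001, -1.0]]
wrist_force: [0.4, 0.6, -0.1]
opening: -0.0001
grasp_force: 0.0
```

Request:
carry_out --moves '[{"gripper": 0,"travel": [-40,18,0],"yaw": 0},{"gripper": 0,"travel": [-80,37,0],"yaw": 0},{"gripper": 0,"travel": [-120,56,0],"yaw": 0},{"gripper": 0,"travel": [-120,56,0],"yaw": 0},{"gripper": 0,"travel": [-120,56,0],"yaw": 0}]'

```text
time_s: 5.35
position: [0.6648, -0.0763, 0.149]
ee_rot: [[-0.035, 0.999, -0.001], [0.999, 0.035, -0.001], [-0.001, -0.001, -1.0]]
wrist_force: [0.3, 0.8, -0.4]
opening: -0.0001
grasp_force: 0.0
```

```bash
python3 -c "
from h import *
togo(.667,-.07,.064,1.6137)"
```

```text
t 5.35 pos [ 0.6648 -0.0763  0.149 ] toolx ang 1.6057 travel [ 6.3  2.5 85. ] yaw -0.008 F [ 0.3  0.8 -0.4] open -0.0001
```

Request:
carry_out --moves '[{"gripper": 0,"travel": [4,2,30],"yaw": -0.005},{"gripper": 0,"travel": [4,2,60],"yaw": -0.005},{"gripper": 0,"travel": [4,2,85],"yaw": -0.005},{"gripper": 0,"travel": [4,2,85],"yaw": -0.005},{"gripper": 0,"travel": [4,2,85],"yaw": -0.005}]'

```text
time_s: 5.85
position: [0.667, -0.0682, 0.0645]
ee_rot: [[-0.046, 0.999, -0.001], [0.999, 0.046, 0.0], [0.0, -0.001, -1.0]]
wrist_force: [0.8, 0.1, 0.2]
opening: -0.0001
grasp_force: 0.0
```

```bash
python3 -c "
from h import *
togo(.656,.17,.064,1.6137)"
```

```text
t 5.85 pos [ 0.667  -0.0682  0.0645] toolx ang 1.6165 travel [ 2.384e+02 -1.000e-01  6.000e-01] yaw 0.0028 F [0.8 0.1 0.2] open -0.0001
```

Request:
carry_out --moves '[{"gripper": 0,"travel": [15,0,0],"yaw": 0},{"gripper": 0,"travel": [32,0,0],"yaw": 0},{"gripper": 0,"travel": [50,0,0],"yaw": 0},{"gripper": 0,"travel": [68,0,0],"yaw": 0},{"gripper": 0,"travel": [86,0,0],"yaw": 0}]'

```text
time_s: 6.35
position: [0.6634, 0.0197, 0.0647]
ee_rot: [[-0.046, 0.999, 0.001], [0.999, 0.046, 0.001], [0.001, 0.001, -1.0]]
wrist_force: [-0.4, -0.4, -0.2]
opening: -0.0
grasp_force: 0.1
```

Request:
carry_out --moves '[{"gripper": 0,"travel": [18,0,0],"yaw": 0},{"gripper": 0,"travel": [36,0,0],"yaw": 0},{"gripper": 0,"travel": [54,0,0],"yaw": 0},{"gripper": 0,"travel": [72,0,0],"yaw": 0},{"gripper": 0,"travel": [90,0,0],"yaw": 0}]'

```text
time_s: 6.85
position: [0.6592, 0.1084, 0.0642]
ee_rot: [[-0.045, 0.999, -0.0], [0.999, 0.045, -0.0], [-0.0, -0.0, -1.0]]
wrist_force: [0.3, -0.4, 1.2]
opening: -0.0003
grasp_force: 0.2
```

Request:
carry_out --moves '[{"gripper": 0,"travel": [17,0,0],"yaw": 0},{"gripper": 0,"travel": [34,0,0],"yaw": 0},{"gripper": 0,"travel": [51,0,0],"yaw": 0},{"gripper": 0,"travel": [64,0,0],"yaw": 0},{"gripper": 0,"travel": [64,0,0],"yaw": 0}]'

```text
time_s: 7.35
position: [0.656, 0.1742, 0.0641]
ee_rot: [[-0.049, 0.999, -0.0], [0.999, 0.049, 0.001], [0.001, -0.0, -1.0]]
wrist_force: [0.0, 0.3, 0.2]
opening: 0.0001
grasp_force: 0.0
```

Run:
```python
from h import *
togo(.500,-.035,.15,1.6137)
a=capture('scene'); save('s3',cv2.resize(a[150:275,205:420],None,fx=3.5,fy=3.5,interpolation=cv2.INTER_CUBIC))
```

```text
t 7.35 pos [0.656  0.1742 0.0641] toolx ang 1.6194 travel [-201.3 -166.   -86.2] yaw 0.0057 F [0.  0.3 0.2] open 0.0001
```

View pics/s3.png

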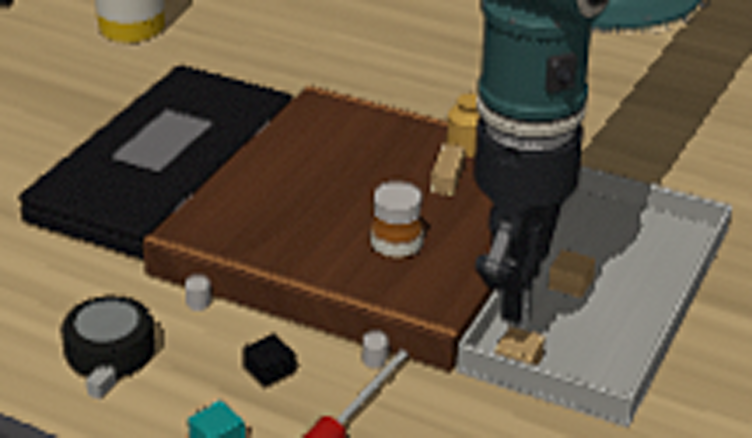

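The second block is in the tray at (522,346). Only the strip is left, so I'll move there.

Request:
carry_out --moves '[{"gripper": 0,"travel": [0,0,-45],"yaw": 0.003},{"gripper": 0,"travel": [0,0,-86],"yaw": 0.003},{"gripper": 0,"travel": [-32,-28,-86],"yaw": 0.003},{"gripper": 0,"travel": [-64,-56,-86],"yaw": 0.003},{"gripper": 0,"travel": [-96,-84,-86],"yaw": 0.003}]'

```text
time_s: 7.9
position: [0.5759, 0.0685, 0.1507]
ee_rot: [[-0.04, 0.999, 0.001], [0.999, 0.04, -0.001], [-0.001, 0.001, -1.0]]
wrist_force: [0.6, -1.0, -0.0]
opening: -0.0002
grasp_force: 0.0
```

Request:
carry_out --moves '[{"gripper": 0,"travel": [-32,-28,0],"yaw": 0},{"gripper": 0,"travel": [-64,-56,0],"yaw": 0},{"gripper": 0,"travel": [-96,-83,0],"yaw": 0},{"gripper": 0,"travel": [-96,-83,0],"yaw": 0},{"gripper": 0,"travel": [-96,-83,0],"yaw": 0}]'

```text
time_s: 8.4
position: [0.4977, -0.0299, 0.1508]
ee_rot: [[-0.038, 0.999, 0.001], [0.999, 0.038, 0.0], [0.0, 0.001, -1.0]]
wrist_force: [1.2, 0.6, -0.0]
opening: -0.0002
grasp_force: 0.0
```

```bash
python3 -c "
from h import *
togo(.4995,-.025,.062,1.6137)"
```

```text
t 8.4 pos [ 0.4977 -0.0299  0.1508] toolx ang 1.6088 travel [ 4.8  1.9 88.8] yaw -0.0049 F [ 1.2  0.6 -0. ] open -0.0002
```

Request:
carry_out --moves '[{"gripper": 0,"travel": [0,2,30],"yaw": -0.003},{"gripper": 0,"travel": [0,2,60],"yaw": -0.003},{"gripper": 0,"travel": [0,2,88],"yaw": -0.003},{"gripper": 0,"travel": [0,2,88],"yaw": -0.003},{"gripper": 0,"travel": [0,2,88],"yaw": -0.003}]'

```text
time_s: 8.9
position: [0.5005, -0.028, 0.0623]
ee_rot: [[-0.045, 0.999, -0.0], [0.999, 0.045, -0.0], [-0.0, -0.001, -1.0]]
wrist_force: [0.4, -0.1, -0.0]
opening: 0.0003
grasp_force: 0.0
```

```bash
python3 -c "
from h import *
togo(.491,.163,.062,1.6137)"
```

```text
t 8.9 pos [ 0.5005 -0.028   0.0623] toolx ang 1.6161 travel [191.3  -0.8   0.2] yaw 0.0024 F [ 0.4 -0.1 -0. ] open 0.0003
```

Request:
carry_out --moves '[{"gripper": 0,"travel": [14,-1,0],"yaw": 0},{"gripper": 0,"travel": [28,-1,0],"yaw": 0},{"gripper": 0,"travel": [42,-1,0],"yaw": 0},{"gripper": 0,"travel": [58,-1,0],"yaw": 0},{"gripper": 0,"travel": [74,-1,0],"yaw": 0}]'

```text
time_s: 9.4
position: [0.4958, 0.048, 0.063]
ee_rot: [[-0.047, 0.999, 0.001], [0.999, 0.047, 0.001], [0.001, 0.001, -1.0]]
wrist_force: [-0.1, -0.9, 1.2]
opening: -0.0005
grasp_force: 0.2
```

Request:
carry_out --moves '[{"gripper": 0,"travel": [17,0,0],"yaw": 0},{"gripper": 0,"travel": [34,0,0],"yaw": 0},{"gripper": 0,"travel": [51,0,0],"yaw": 0},{"gripper": 0,"travel": [68,0,0],"yaw": 0},{"gripper": 0,"travel": [85,0,0],"yaw": 0}]'

```text
time_s: 9.9
position: [0.4916, 0.1333, 0.0629]
ee_rot: [[-0.047, 0.999, 0.001], [0.999, 0.047, 0.001], [0.001, 0.001, -1.0]]
wrist_force: [0.6, -0.7, 0.0]
opening: 0.0003
grasp_force: 0.0
```

Request:
carry_out --moves '[{"gripper": 0,"travel": [17,0,0],"yaw": 0},{"gripper": 0,"travel": [34,0,0],"yaw": 0},{"gripper": 0,"travel": [34,0,0],"yaw": 0},{"gripper": 0,"travel": [34,0,-40],"yaw": 0},{"gripper": 0,"travel": [34,0,-85],"yaw": 0}]'

```text
time_s: 10.4
position: [0.4888, 0.1641, 0.1472]
ee_rot: [[-0.045, 0.999, -0.003], [0.999, 0.045, -0.003], [-0.003, -0.003, -1.0]]
wrist_force: [0.6, -0.2, -0.3]
opening: -0.0
grasp_force: 0.0
```

Request:
carry_out --moves '[{"gripper": 0,"travel": [0,0,-45],"yaw": 0},{"gripper": 0,"travel": [0,0,-90],"yaw": 0},{"gripper": 0,"travel": [-40,0,-100],"yaw": 0},{"gripper": 0,"travel": [-80,0,-100],"yaw": 0},{"gripper": 0,"travel": [-80,0,-100],"yaw": 0}]'

```text
time_s: 10.9
position: [0.4939, 0.0791, 0.2486]
ee_rot: [[-0.037, 0.999, 0.002], [0.999, 0.037, 0.0], [0.0, 0.002, -1.0]]
wrist_force: [0.0, 0.6, -0.4]
opening: -0.0002
grasp_force: 0.0
```

Run:
```python
from h import *
togo(.5,0,.2,1.6137)
a=capture('scene'); save('s4',cv2.resize(a[150:275,205:420],None,fx=3.5,fy=3.5,interpolation=cv2.INTER_CUBIC))
a=capture('wrist'); save('w4',a)
```

```text
t 10.9 pos [0.4939 0.0791 0.2486] toolx ang 1.6076 travel [-79.3   3.1  48.5] yaw -0.0061 F [ 0.   0.6 -0.4] open -0.0002
```

View pics/w4.png

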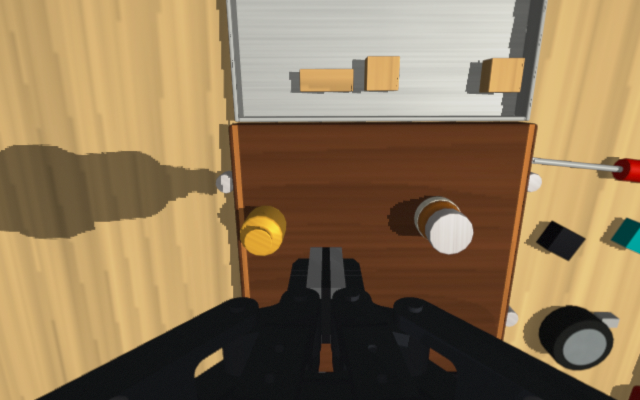

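View pics/s4.png

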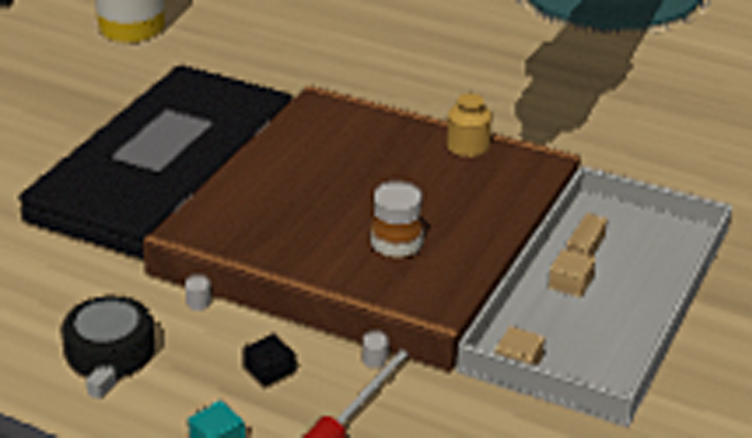

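Both views show all three offcuts flat in the tray (wrist view: (326,80), (382,74) and (503,75)). The jar and weight haven't moved, and the arm is clear.

```bash
python3 -c "
from h import *
print(hand_in())"
```

```text
the job is handed in; nothing more can be done
None
```

I swept all three offcuts into the scrap tray with the fingers closed, left the jar and weight standing where they were, and handed the job in at about 11 s; the hand-in gave no verdict.

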